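# Uncover the inspection canister

### The arm

A 7-joint arm with a two-finger parallel gripper is mounted at the origin on the work surface. World frame = base frame: x ahead of the robot, y to its left, z up, the work surface at z = 0. Lengths are in m, angles in rad, forces in N, time in s.
With the tool pointing down it reaches from about 0.4 to 0.85 m from the base axis. Payload 10.4 kg.
Tool frame: the origin (TCP) lies midway between the tips of the shut fingers; the grasp point (between the pads) lies 19 mm behind it; z points along the fingers, y is the line along which they close (so a half turn about z gives the same grasp; the last joint's range is limited). The gripper opens to 87 mm and grips with 3 to 60 N. Pads are 19 mm wide; open, the fingers measure 117 mm over their backs; the gripper's body (75 mm by 190 mm) begins 51 mm behind the grasp point.
Start: joints at [-1.149, 0.332, -0.065, 1.46, 0.022, 1.35, -0.088], TCP at [0.269, 0.564, 0.223] pointing down, gripper open.
Joint ranges: [-2.6, 2.6], [-0.5, 2.12], [-1.47, 1.34], [0.16, 2.42], [-1.27, 4.41], [0.06, 2.06], [-2.6, 2.6]. Speed limits (rad/s): [2.22, 2.22, 2.79, 2.79, 3.14, 3.14, 3.14].

### API

Orientations are given as a rotation vector (axis times angle).
In Python, from bench import robot gives the robot as it stands.
- The arm moves only by the tool carry_out, never from a script. Its argument "commands" is a list of rows, each a list of 7 numbers: the shift along the tool's x, y, z in m, then the turn, a rotation vector about the tool's x, y, z in rad, then the finger opening in m, from 0 to 0.087. A call has 1 to 5 rows; each row shifts and turns the commanded pose from where the row before left it, along the tool's axes as they then stand; what a row does not reach is not made up. A row lasts 1/8 s, in which the tool goes at most 62.5 mm and 10.7 degrees, less where a joint would pass 70% of its speed; a pose out of reach is approached as far as the arm can. A call is refused whole if a number of a shift passes 0.0625 or a number of a turn 0.188, either way. A call with a gripper value outside its range is refused whole. The fingers move at their own pace and stop on an object; "grip_force" is the grip in N (left out, the last holds). Time passes only in rows, so rows that do not move let the fingers close. It gives the time, the measured TCP pose, the force, the opening and the grip force at its end, in the units of the state.
- robot.state(): the state, without advancing time (a new reading comes with each control period).
- robot.grab_frame(name): name is "side" or "top" or "wrist"; returns the picture (400x640x3 uint8, red, green, blue); there is no depth.
- robot.camera_model(name): a dict with "mtx" (3x3 intrinsics, pixels), "k1" (the pictures are not rectified: a ray, as slopes to the right and down, at radius r is drawn at 1 + k1 r^2 times it, then the intrinsics apply), "xyz" and "attitude" of the camera in the world. Camera axes: x right, y down, z forward; pixel columns grow to the right and rows downward; lengths in m; the calibration is good to about 2 mm. A picture is of the moment at which its call begins: read the wrist's pose just before it. camera_model takes no time and is no camera call; for the wrist camera it gives the pose at the moment of the call.
- robot.finish_job(): hands the job in; it is judged then, once.
The state is a dict: "t": time; "joint_positions": joint angles; "qd": joint speeds; "effort": joint torques, N m; "tcp_pos": TCP position; "eef_rot": TCP orientation; "wrist_force": force on the tool from outside, world axes, zero at the start; "moment": the same for the moment, N m; "gripper_width": finger opening in m; "grasp_force": force on a finger pad.
Only numpy, scipy, OpenCV 4.12 (cv2) and the standard library are available. Lean on these libraries where they do the work, as an engineer would, in place of code of your own. Each camera call takes 0.05 s, during which the arm holds its last target. There are 200 camera calls.

### The job

At the inspection bench, lift the lid with the yellow knob off its steel canister and set it down gently on the blue mat, knob up, lying flat and wholly on the mat; then let go of it. Leave its canister standing where it is, and leave the lid with the red knob in place on the other canister.

Things in the scene. Friction and masses are not known exactly. Their poses are not given: they have to be found in the camera images.
- lid: Loose round metal lid with yellow knob, 0.14-0.28 kg. From below: plug 100 mm wide, 8 high, inside the canister's mouth with 6 mm play; plate 128 wide, 5 thick, resting on the rim; dark neck 18 wide, 10 high; yellow cylindrical knob 30 wide, 26 high. Origin: centre of the plug's underside, z up: plate top at 13 mm, knob from 23 to 49 mm. It stands flat on its plug. Round: yaw does not matter.
- canister: Loose open round steel canister of the yellow-knobbed lid, 120 mm across, 60 mm high, wall 4 mm, about 0.7 kg, a few pins inside. Origin: centre of its underside, on the bench; z up. With the lid on, the lid's origin is 52 mm above this one. The canister is not to be moved.
- mat: Square blue mat, fixed on the bench, 180 by 180 mm and 4 mm thick, firm. Origin: centre of its underside, on the bench; x and y along its sides, z up; its top is 4 mm above the origin.
- red_lid: The bystander: an identical lid but with a red knob, lying on an identical canister. Origin and axes as for the yellow-knobbed lid. The two canisters and the mat stand in a row across the bench, in any order. Leave it alone.

How it is judged:
On the way:
1. the yellow-knobbed lid is lifted clear above the rim of its canister (z of lid in the frame of canister above 0.065 m), for 0.1 s.
At the end, for the whole second after the job is handed in: The yellow-knobbed lid lies at rest on the blue mat, knob up and flat within about 6 degrees, its centre within 28 mm of the mat's centre along each side of the mat; its canister stands upright within 30 mm of where it was; the red-knobbed lid is within 20 mm of where it was, still on its canister (x of lid in the frame of mat between -0.028 and 0.028 m and y of lid in the frame of mat between -0.028 and 0.028 m and z of lid in the frame of mat below 0.01 m and angle between each of lid, canister's own z axis and vertical below 0.1 rad and linear speed of lid below 0.02 m/s and distance of canister from where it was at the start of the episode below 0.03 m and distance of red_lid from where it was at the start of the episode below 0.02 m); the robot touches nothing.
It fails at once if the yellow-knobbed lid is dropped: it moves faster than 0.6 m/s with its underside less than 30 mm above the bench (z of lid in the frame of mat below 0.03 m and linear speed of lid above 0.6 m/s).
It fails at once if the red-knobbed lid is moved more than 20 mm (distance of red_lid from where it was at the start of the episode above 0.02 m).
It fails at once if the yellow lid's canister is tipped by more than 20 degrees (angle between canister's own z axis and vertical above 0.35 rad).
It also fails if it takes over 42 s, if anything falls off the work surface, if the arm or the gripper's body presses on something with over 40 N, if the wrist force passes 120 N, or if a joint passes its speed limit or range.

## Working session

There is one attempt and no reset: what is moved stays moved. The work goes in short steps, Python scripts to look and compute and a tool call to move; the robot and the scene stay as the last step left them, time stands still between calls to the robot, and variables do not carry over. Pictures are saved under pics/ and viewed, at most 10 in all, crops included, and the job is handed in when it is done.

Besides the shell and the picture viewer there is one more tool, called after "Emit:" by a JSON object that holds its "method" and its "body", one argument or row to a line. carry_out: Moves the arm, as the interface text tells. Its arguments: {"type":"object","properties":{"commands":{"type":"array","items":{"type":"array","items":{"type":"number"}}},"grip_force":{"type":"number"}},"required":["commands"]}

```bash
mkdir -p pics
python3 - <<'E'
from bench import robot
import cv2,numpy as np
s=robot.state();print({k:np.round(v,3) for k,v in s.items()})
for n in("side","top"):
    m=robot.camera_model(n);print(n,m)
    cv2.imwrite(f"pics/{n}0.png",robot.grab_frame(n)[:,:,::-1])
E
```

```text
{'t': np.float64(0.0), 'joint_positions': array([-1.149,  0.333, -0.065,  1.461,  0.022,  1.35 , -0.088]), 'qd': array([-0.   ,  0.   , -0.001,  0.001,  0.   ,  0.002, -0.001]), 'effort': array([ 0.0000e+00, -6.2326e+01,  2.5000e-02, -3.8990e+01, -6.1000e-02,
        4.0000e-02,  0.0000e+00]), 'tcp_pos': array([0.269, 0.564, 0.222]), 'eef_rot': array([-6.930e-01, -3.064e+00,  2.000e-03]), 'wrist_force': array([-0.893, -0.26 ,  0.512]), 'moment': array([0.015, 0.015, 0.028]), 'grasp_force': np.float64(0.0), 'gripper_width': np.float64(0.087)}
side {'mtx': array([[476.92226929,   0.        , 326.42238878],
       [  0.        , 476.92226929, 209.3228884 ],
       [  0.        ,   0.        ,   1.        ]]), 'k1': -0.08770611090207384, 'xyz': array([ 0.46158215, -0.72772028,  0.75277475]), 'attitude': array([-2.30624245,  0.10172301, -0.06044212])}
top {'mtx': array([[361.99789964,   0.        , 321.87492941],
       [  0.        , 361.99789964, 204.39348821],
       [  0.        ,   0.        ,   1.        ]]), 'k1': -0.07930372949553083, 'xyz': array([ 0.40809419, -0.01569228,  0.73634928]), 'attitude': array([-2.25856437,  1.93341173, -0.21677411])}
```

View pics/top0.png

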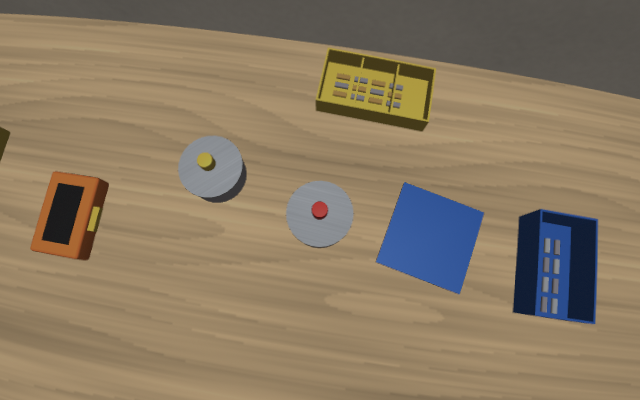

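View pics/side0.png

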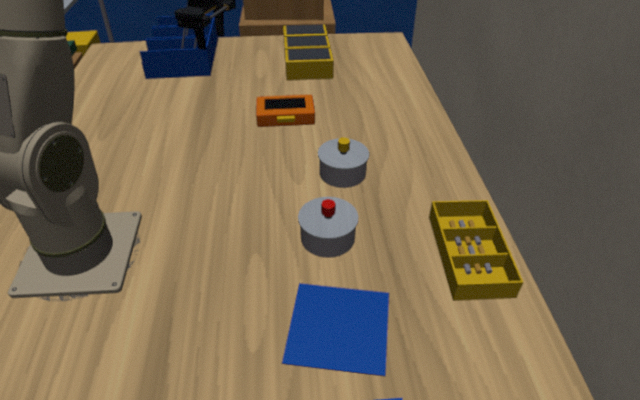

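The top view shows the yellow knob at about (205,160), red at (320,210) and the mat with corners (404,183), (484,212), (460,294), (376,262). The side view shows the yellow knob at (344,145), red at (328,208) and the mat centred near (338,328).

```bash
cat > h.py <<'E'
import cv2,numpy as np
from scipy.spatial.transform import Rotation as R
def ray(m,uv):
    d=np.array([m["k1"],0,0,0,0.])
    p=cv2.undistortPoints(np.array(uv,float).reshape(-1,1,2),m["mtx"],d).reshape(-1,2)
    return R.from_rotvec(m["attitude"]).apply(np.c_[p,np.ones(len(p))])
def plane(m,uv,z):
    d=ray(m,uv); return m["xyz"]+d*((z-m["xyz"][2])/d[:,2])[:,None]
def tri(ms,uvs):
    A=0;b=0
    for m,uv in zip(ms,uvs):
        d=ray(m,uv)[0];d/=np.linalg.norm(d);P=np.eye(3)-np.outer(d,d);A=A+P;b=b+P@m["xyz"]
    return np.linalg.solve(A,b)
def cen(mask,roi):
    x0,y0,x1,y1=roi;k=np.zeros_like(mask);k[y0:y1,x0:x1]=mask[y0:y1,x0:x1]
    M=cv2.moments(k.astype(np.uint8),True);return (M["m10"]/M["m00"],M["m01"]/M["m00"]),M["m00"],k
def masks(im):
    h=cv2.cvtColor(im,cv2.COLOR_BGR2HSV);H,S,V=[h[...,i].astype(int) for i in range(3)]
    return dict(y=(H>20)&(H<35)&(S>150),r=((H<8)|(H>172))&(S>150),b=(H>100)&(H<125)&(S>130))
E
python3 - <<'E'
from h import *
from bench import robot
ms={n:robot.camera_model(n) for n in("top","side")}
im={n:cv2.imread(f"pics/{n}0.png") for n in ms}
roi=dict(y=dict(top=(185,145,225,180),side=(330,130,360,158)),r=dict(top=(305,195,335,225),side=(315,195,342,220)),b=dict(top=(365,175,495,300),side=(270,275,400,380)))
for c in "yrb":
    u=[]
    for n in ms:
        p,a,k=cen(masks(im[n])[c],roi[c][n]);u.append(p);print(c,n,np.round(p,1),a,plane(ms[n],p,.004 if c=='b' else .09).round(4))
        if c=='b':
            cs=cv2.boxPoints(cv2.minAreaRect(np.argwhere(k)[:,::-1].astype(np.float32)))
            hull=cv2.convexHull(np.argwhere(k)[:,::-1].astype(np.int32));q=cv2.approxPolyDP(hull,8,True).reshape(-1,2)
            P=plane(ms[n],q,.004);print(P[:,:2].round(3).tolist(),P.mean(0).round(4),np.linalg.norm(P-np.roll(P,1,0),axis=1).round(3))
    print(c,tri([ms[n] for n in ms],u).round(4))
# plate outline in top
g=cv2.cvtColor(im["top"],cv2.COLOR_BGR2HSV)
k=((g[...,1]<45)&(g[...,2]>100))
for c,r in (("y",(170,125,255,210)),("r",(275,170,365,255))):
    p,a,kk=cen(k|masks(im["top"])[c],r); e=cv2.minEnclosingCircle(np.argwhere(kk)[:,::-1].astype(np.float32)); print("plate",c,p,a,e,plane(ms["top"],e[0],.0625).round(4))
E
```

```text
y top [205.7 161.4] 207.0 [[0.5975 0.2323 0.09  ]]
y side [343.4 144. ] 133.0 [[0.6001 0.2318 0.09  ]]
y [0.5992 0.2331 0.0886]
r top [319.3 209.6] 201.0 [[0.5388 0.0057 0.09  ]]
r side [327.9 207.6] 186.0 [[0.5404 0.0039 0.09  ]]
r [0.5399 0.0058 0.088 ]
b top [430.5 237.6] 7356.0 [[ 0.5336 -0.2258  0.004 ]]
[[0.604, -0.33], [0.431, -0.294], [0.47, -0.123], [0.641, -0.159]] [ 0.5363 -0.2265  0.004 ] [0.175 0.177 0.176 0.174]
b side [338.4 329.6] 7823.0 [[ 0.538  -0.2361  0.004 ]]
[[0.643, -0.161], [0.606, -0.332], [0.435, -0.294], [0.473, -0.123]] [ 0.5391 -0.2275  0.004 ] [0.173 0.175 0.175 0.175]
b [ 0.5374 -0.229  -0.0073]
plate y (209.8374673629243, 166.197454308094) 3064.0 ((209.80262756347656, 166.23684692382812), 32.834049224853516) [[0.597  0.2326 0.0625]]
plate r (319.2279284477784, 213.38055395268321) 3466.0 ((319.276123046875, 213.5), 33.727691650390625) [[0.537  0.0054 0.0625]]
```

Triangulated knob height is 0.0886 m (expected 0.088) and the mat sides come to about 175 mm, so both agree with the given sizes. The lid is at (0.598, 0.2325) and the mat centre at (0.538, -0.227).

Emit:
{"method": "carry_out", "body": {
  "commands": [
    [-0.04,-0.0144,0,0,0,0,0.087],
    [-0.04,-0.0144,0,0,0,0,0.087],
    [-0.04,-0.0144,0,0,0,0,0.087],
    [-0.04,-0.0144,0,0,0,0,0.087],
    [-0.04,-0.0144,0,0,0,0,0.087]
  ]
}}

```text
t: 0.72
tcp_pos: [0.4192, 0.4119, 0.2222]
eef_rot: [-0.693, -3.064, 0.001]
wrist_force: [-0.7, 0.1, -0.2]
gripper_width: 0.087
grasp_force: 0.0
```

Emit:
{"method": "carry_out", "body": {
  "commands": [
    [-0.04,-0.0144,0,0,0,0,0.087],
    [-0.04,-0.0144,0,0,0,0,0.087],
    [-0.04,-0.0144,0,0,0,0,0.087],
    [-0.04,-0.0144,0,0,0,0,0.087],
    [-0.03,-0.0144,0,0,0,0,0.087]
  ]
}}

```text
t: 1.35
tcp_pos: [0.56, 0.2647, 0.2221]
eef_rot: [-0.695, -3.064, 0.001]
wrist_force: [-1.2, 0.1, -0.5]
gripper_width: 0.0868
grasp_force: 0.0
```

```bash
cat >> h.py <<'E'
def go(s,tgt):
    r=R.from_rotvec(s["eef_rot"]); print("t",s["t"].round(2),"tcp",s["tcp_pos"].round(4),"axes",r.as_matrix().round(3).tolist(),"F",s["wrist_force"].round(1),"w",s["gripper_width"],"g",s["grasp_force"].round(1)); print("shift",r.inv().apply(np.array(tgt)-s["tcp_pos"]).round(4))
E
python3 - <<'E'
from h import *
from bench import robot
go(robot.state(),(.598,.2325,.15))
m=robot.camera_model("wrist");f=robot.grab_frame("wrist")[:,:,::-1];cv2.imwrite("pics/w1.png",f)
for z in(.101,.09):
  p,a,k=cen(masks(f)["y"],(0,0,640,400));print(p,a,plane(m,p,z).round(4))
E
```

```text
Traceback (most recent call last):
  File "h.py", line 21, in go
    r=R.from_rotvec(s["eef_rot"]); print("t",s["t"].round(2),"tcp",s["tcp_pos"].round(4),"axes",r.as_matrix().round(3).tolist(),"F",s["wrist_force"].round(1),"w",s["gripper_width"],"g",s["grasp_force"].round(1)); print("shift",r.inv().apply(np.array(tgt)-s["tcp_pos"]).round(4))
                                             ^^^^^^^^^^^^
AttributeError: 'float' object has no attribute 'round'
```

```bash
sed -i 's/s\["t"\].round(2)/s["t"]/; s/s\["grasp_force"\].round(1)/s["grasp_force"]/' h.py
python3 - <<'E'
from h import *
from bench import robot
go(robot.state(),(.598,.2325,.15))
m=robot.camera_model("wrist");f=robot.grab_frame("wrist")[:,:,::-1];cv2.imwrite("pics/w1.png",f)
for z in(.101,.09):
  p,a,k=cen(masks(f)["y"],(0,0,640,400));print(p,a,plane(m,p,z).round(4))
go(robot.state(),(.598,.2325,.15))
E
```

```text
t 1.35 tcp [0.56   0.2647 0.2221] axes [[-0.902, 0.431, -0.0], [0.431, 0.902, -0.001], [0.0, -0.001, -1.0]] F [-1.2  0.1 -0.5] w 0.08682460057974437 g 0.0
shift [-0.0481 -0.0126  0.0721]
(462.8292173913043, 285.4464347826087) 5750.0 [[0.7073 0.3515 0.101 ]]
(462.8292173913043, 285.4464347826087) 5750.0 [[0.7157 0.3536 0.09  ]]
t 1.4 tcp [0.5627 0.2599 0.222 ] axes [[-0.9, 0.436, 0.001], [0.436, 0.9, -0.003], [-0.002, -0.002, -1.0]] F [ 0.7 -3.9  0. ] w 0.08697143454625283 g 0.0
shift [-0.0436 -0.0091  0.0721]
```

View pics/w1.png

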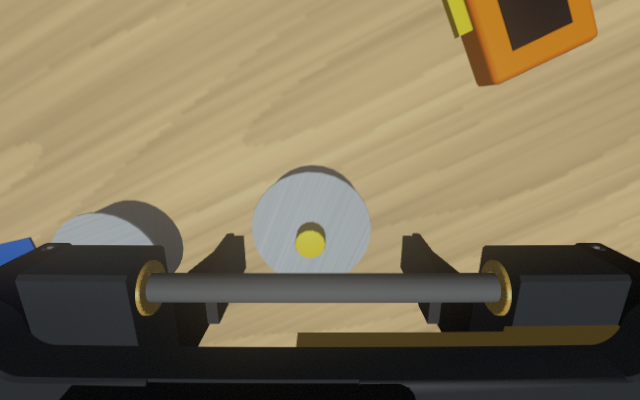

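The wrist view shows the yellow knob at (310,243), between the open fingers across the tool. I let the arm settle and lower part way.

Emit:
{"method": "carry_out", "body": {
  "commands": [
    [-0.01,-0.0135,0.03,0,0,0,0.087],
    [0,0,0.03,0,0,0,0.087],
    [0,0,0,0,0,0,0.087]
  ]
}}

```text
t: 1.78
tcp_pos: [0.5606, 0.2493, 0.1601]
eef_rot: [-0.692, -3.061, 0.005]
wrist_force: [-0.7, -0.3, 1.0]
gripper_width: 0.0869
grasp_force: 0.0
```

Run:
```python
from h import *
from bench import robot
m=robot.camera_model("wrist");f=robot.grab_frame("wrist")[:,:,::-1];cv2.imwrite("pics/w2.png",f)
h=masks(f)["y"].astype(np.uint8)
n,l,st,c=cv2.connectedComponentsWithStats(h)
for i in range(1,n):
  if st[i,4]>150: print(c[i].round(1),st[i],plane(m,c[i],.096).round(4))
t=robot.camera_model("top");f=robot.grab_frame("top")[:,:,::-1];cv2.imwrite("pics/t2.png",f)
go(robot.state(),(.598,.2325,.073))
```

```text
[510.4   4.4] [498   0  29  14 245] [[0.485  0.4177 0.096 ]]
[324.7 263.4] [307 252  37  21 643] [[0.5981 0.2336 0.096 ]]
[500.9 297.5] [486 265  25  51 343] [[0.6879 0.3502 0.096 ]]
[493.1 337.2] [ 319  326  300   21 3832] [[0.7228 0.3332 0.096 ]]
t 1.875 tcp [0.5622 0.2504 0.1633] axes [[-0.903, 0.43, 0.0], [0.43, 0.903, 0.0], [-0.0, 0.0, -1.0]] F [0.5 0.5 0.7] w 0.08734234034208907 g 0.0
shift [-0.04   -0.0008  0.0903]
```

View pics/w2.png

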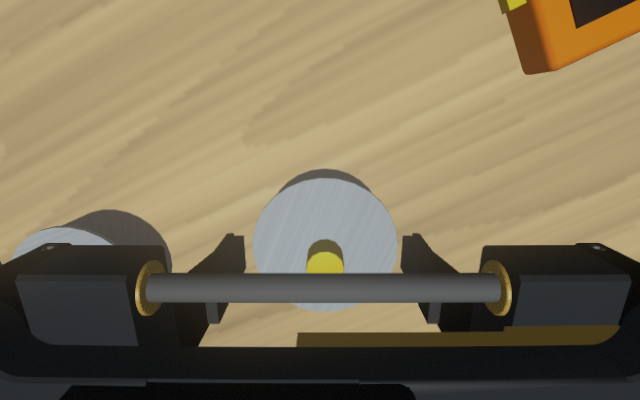

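The knob at (325,263) projects to (0.598, 0.2336), which agrees with the fixed cameras. Next I centre over it, then descend.

Emit:
{"method": "carry_out", "body": {
  "commands": [
    [-0.02,-0.0003,0,0,0,0,0.087],
    [-0.02,0,0,0,0,0,0.087],
    [0,0,0.02,0,0,0,0.087],
    [0,0,0,0,0,0,0.087]
  ]
}}

```text
t: 2.38
tcp_pos: [0.5987, 0.2315, 0.142]
eef_rot: [-0.694, -3.063, 0.002]
wrist_force: [-0.4, 0.1, -0.2]
gripper_width: 0.0869
grasp_force: 0.0
```

Run:
```python
from h import *
from bench import robot
go(robot.state(),(.598,.233,.073))
```

```text
t 2.375 tcp [0.5987 0.2315 0.142 ] axes [[-0.902, 0.431, -0.001], [0.431, 0.902, -0.001], [0.001, -0.001, -1.0]] F [-0.4  0.1 -0.2] w 0.08685026289235848 g 0.0
shift [0.0012 0.0011 0.069 ]
```

Emit:
{"method": "carry_out", "body": {
  "commands": [
    [0.001,0.001,0.025,0,0,0,0.087],
    [0,0,0.025,0,0,0,0.087],
    [0,0,0.012,0,0,0,0.087],
    [0,0,0.007,0,0,0,0.087],
    [0,0,0,0,0,0,0.087]
  ]
}}

```text
t: 3.0
tcp_pos: [0.598, 0.2339, 0.074]
eef_rot: [0.693, 3.064, 0.001]
wrist_force: [-0.6, 0.9, -0.6]
gripper_width: 0.0869
grasp_force: 0.0
```

Emit:
{"method": "carry_out", "body": {
  "commands": [
    [0,0,0,0,0,0,0.06],
    [0,0,0,0,0,0,0.045],
    [0,0,0,0,0,0,0.036],
    [0,0,0,0,0,0,0.036]
  ],
  "grip_force": 20
}}

```text
t: 3.5
tcp_pos: [0.5978, 0.2338, 0.0737]
eef_rot: [0.693, 3.064, 0.0]
wrist_force: [-0.2, -0.3, 0.7]
gripper_width: 0.0549
grasp_force: 0.0
```

Emit:
{"method": "carry_out", "body": {
  "commands": [
    [0,0,0,0,0,0,0.036],
    [0,0,0,0,0,0,0.03],
    [0,0,0,0,0,0,0.02],
    [0,0,0,0,0,0,0.01],
    [0,0,0,0,0,0,0.0]
  ]
}}

```text
t: 4.12
tcp_pos: [0.5977, 0.2337, 0.0735]
eef_rot: [-0.693, -3.064, 0.0]
wrist_force: [0.8, -0.9, -0.6]
gripper_width: 0.0294
grasp_force: 20.0
```

Emit:
{"method": "carry_out", "body": {
  "commands": [
    [0,0,0,0,0,0,0],
    [0,0,0,0,0,0,0],
    [0,0,0,0,0,0,0]
  ],
  "grip_force": 30
}}

```text
t: 4.5
tcp_pos: [0.5977, 0.2337, 0.0735]
eef_rot: [-0.693, -3.064, 0.0]
wrist_force: [-0.3, 0.0, 0.6]
gripper_width: 0.0292
grasp_force: 30.0
```

Opening is 29 mm with 30 N on the pads, so the knob is held. Lifting slowly.

Emit:
{"method": "carry_out", "body": {
  "commands": [
    [0,0,-0.005,0,0,0,0],
    [0,0,-0.01,0,0,0,0],
    [0,0,-0.015,0,0,0,0],
    [0,0,-0.02,0,0,0,0],
    [0,0,-0.025,0,0,0,0]
  ]
}}

```text
t: 5.12
tcp_pos: [0.5978, 0.2338, 0.1503]
eef_rot: [0.693, 3.064, 0.001]
wrist_force: [-1.2, -0.1, -1.3]
gripper_width: 0.0292
grasp_force: 30.0
```

Emit:
{"method": "carry_out", "body": {
  "commands": [
    [0,0,-0.025,0,0,0,0],
    [0,0,-0.02,0,0,0,0],
    [0,0,-0.01,0,0,0,0],
    [0,0,0,0,0,0,0]
  ]
}}

```text
t: 5.62
tcp_pos: [0.598, 0.2339, 0.2046]
eef_rot: [0.693, 3.063, 0.002]
wrist_force: [-0.0, -0.4, -2.3]
gripper_width: 0.0293
grasp_force: 30.0
```

Run:
```python
from h import *
from bench import robot
go(robot.state(),(.538,-.227,.2))
a=robot.grab_frame("side")[100:300,200:480,::-1];b=robot.grab_frame("wrist")[:,:,::-1]
cv2.imwrite("pics/s3.png",np.vstack([cv2.resize(a,(560,400),interpolation=cv2.INTER_CUBIC),cv2.resize(b,(560,200))[:200]]))
```

```text
t 5.625 tcp [0.598  0.2339 0.2046] axes [[-0.903, 0.43, 0.001], [0.43, 0.903, 0.001], [-0.001, 0.001, -1.0]] F [-0.  -0.4 -2.3] w 0.029300135434096847 g 29.999807691201568
shift [-0.1441 -0.4419  0.0041]
```

View pics/s3.png

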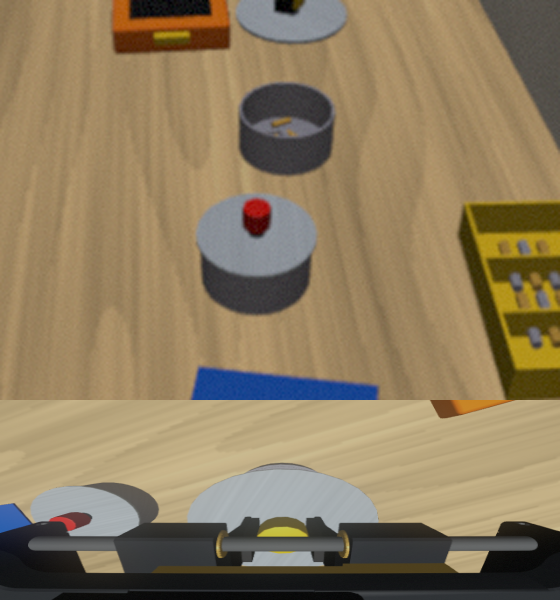

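The lid is held level and the canister (open, crop about (287,130)) and red lid have stayed put. The wrist force of −2.3 N fits the lid's weight. I carry it over at height.

Emit:
{"method": "carry_out", "body": {
  "commands": [
    [-0.006,-0.018,0,0,0,0,0],
    [-0.01,-0.03,0,0,0,0,0],
    [-0.012,-0.037,0,0,0,0,0],
    [-0.012,-0.037,0,0,0,0,0],
    [-0.012,-0.037,0,0,0,0,0]
  ]
}}

```text
t: 6.35
tcp_pos: [0.5754, 0.0649, 0.203]
eef_rot: [-0.695, -3.063, 0.001]
wrist_force: [-0.1, 0.2, -1.1]
gripper_width: 0.0291
grasp_force: 30.0
```

Emit:
{"method": "carry_out", "body": {
  "commands": [
    [-0.012,-0.037,0,0,0,0,0],
    [-0.012,-0.037,0,0,0,0,0],
    [-0.012,-0.037,0,0,0,0,0],
    [-0.012,-0.037,0,0,0,0,0],
    [-0.012,-0.037,0,0,0,0,0]
  ]
}}

```text
t: 6.98
tcp_pos: [0.5494, -0.1275, 0.2031]
eef_rot: [-0.695, -3.063, 0.0]
wrist_force: [0.3, 0.9, -2.3]
gripper_width: 0.0293
grasp_force: 30.0
```

Emit:
{"method": "carry_out", "body": {
  "commands": [
    [-0.012,-0.037,0,0,0,0,0],
    [-0.01,-0.03,0,0,0,0,0],
    [-0.006,-0.018,0,0,0,0,0],
    [0,0,0,0,0,0,0],
    [0,0,0,0,0,0,0]
  ]
}}

```text
t: 7.6
tcp_pos: [0.5393, -0.213, 0.2032]
eef_rot: [-0.692, -3.064, -0.001]
wrist_force: [-0.1, 0.4, -1.6]
gripper_width: 0.0291
grasp_force: 30.0
```

Run:
```python
from h import *
from bench import robot
go(robot.state(),(.538,-.227,.05))
```

```text
t 7.6 tcp [ 0.5393 -0.213   0.2032] axes [[-0.903, 0.43, -0.0], [0.43, 0.903, 0.001], [0.001, 0.001, -1.0]] F [-0.1  0.4 -1.6] w 0.029115107040685716 g 30.00005068257451
shift [-0.005  -0.0133  0.1532]
```

Emit:
{"method": "carry_out", "body": {
  "commands": [
    [-0.005,-0.013,0.02,0,0,0,0],
    [0,0,0.035,0,0,0,0],
    [0,0,0.035,0,0,0,0],
    [0,0,0.03,0,0,0,0],
    [0,0,0.02,0,0,0,0]
  ]
}}

```text
t: 8.22
tcp_pos: [0.537, -0.2275, 0.0605]
eef_rot: [-0.692, -3.061, 0.0]
wrist_force: [0.3, -0.9, -1.6]
gripper_width: 0.0289
grasp_force: 30.0
```

Emit:
{"method": "carry_out", "body": {
  "commands": [
    [0,0,0.015,0,0,0,0],
    [0,0,0.008,0,0,0,0],
    [0,0,0.004,0,0,0,0],
    [0,0,0,0,0,0,0]
  ]
}}

```text
t: 8.72
tcp_pos: [0.5387, -0.2277, 0.0368]
eef_rot: [0.693, 3.064, 0.0]
wrist_force: [-0.1, -0.2, -1.3]
gripper_width: 0.0292
grasp_force: 30.0
```

Run:
```python
from h import *
from bench import robot
go(robot.state(),(.538,-.227,.0255))
a=robot.grab_frame("side")[220:400,200:480,::-1];b=robot.grab_frame("top")[140:320,340:620,::-1]
cv2.imwrite("pics/s4.png",cv2.resize(np.vstack([a,b]),None,fx=1.6,fy=1.6,interpolation=cv2.INTER_CUBIC))
```

```text
t 8.725 tcp [ 0.5387 -0.2277  0.0368] axes [[-0.903, 0.43, 0.001], [0.43, 0.903, -0.0], [-0.0, 0.0, -1.0]] F [-0.1 -0.2 -1.3] w 0.029219286437494763 g 30.000043460167944
shift [0.0009 0.0003 0.0113]
```

View pics/s4.png

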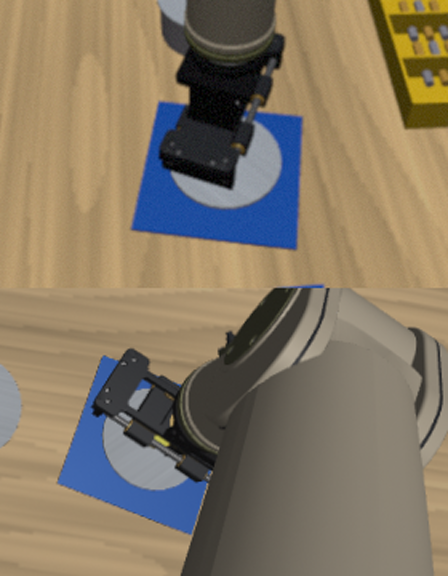

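The lid plate is level and central on the mat in both crops (side about (225,165), top about (155,438)). It is 11 mm above contact, so I lower in small steps.

Emit:
{"method": "carry_out", "body": {
  "commands": [
    [0,0,0.004,0,0,0,0],
    [0,0,0.003,0,0,0,0],
    [0,0,0.002,0,0,0,0],
    [0,0,0.001,0,0,0,0],
    [0,0,0,0,0,0,0]
  ]
}}

```text
t: 9.45
tcp_pos: [0.5384, -0.2276, 0.0264]
eef_rot: [-0.693, -3.064, -0.0]
wrist_force: [-0.1, -0.6, -1.4]
gripper_width: 0.0295
grasp_force: 30.0
```

Emit:
{"method": "carry_out", "body": {
  "commands": [
    [0,0,0.001,0,0,0,0],
    [0,0,0.0005,0,0,0,0],
    [0,0,0,0,0,0,0]
  ]
}}

```text
t: 9.82
tcp_pos: [0.5386, -0.2276, 0.0255]
eef_rot: [0.693, 3.064, 0.0]
wrist_force: [-2.0, 1.2, 5.1]
gripper_width: 0.0291
grasp_force: 30.0
```

Contact felt at +5 N, at the expected height. Releasing gently.

Emit:
{"method": "carry_out", "body": {
  "commands": [
    [0,0,0,0,0,0,0.0],
    [0,0,0,0,0,0,0.034],
    [0,0,0,0,0,0,0.045],
    [0,0,0,0,0,0,0.06],
    [0,0,0,0,0,0,0.087]
  ],
  "grip_force": 5
}}

```text
t: 10.45
tcp_pos: [0.5384, -0.2276, 0.0249]
eef_rot: [-0.693, -3.064, -0.0]
wrist_force: [-0.2, 0.1, 0.2]
gripper_width: 0.0562
grasp_force: 0.0
```

Emit:
{"method": "carry_out", "body": {
  "commands": [
    [0,0,0,0,0,0,0.087],
    [0,0,0,0,0,0,0.087],
    [0,0,0,0,0,0,0.087],
    [0,0,0,0,0,0,0.087]
  ]
}}

```text
t: 10.95
tcp_pos: [0.5385, -0.2276, 0.025]
eef_rot: [0.693, 3.064, 0.0]
wrist_force: [0.5, -0.2, -0.2]
gripper_width: 0.0857
grasp_force: 0.0
```

Emit:
{"method": "carry_out", "body": {
  "commands": [
    [0,0,-0.015,0,0,0,0.087],
    [0,0,-0.03,0,0,0,0.087],
    [0,0,-0.04,0,0,0,0.087],
    [0,0,-0.04,0,0,0,0.087],
    [0,0,-0.04,0,0,0,0.087]
  ]
}}

```text
t: 11.58
tcp_pos: [0.5383, -0.2277, 0.1926]
eef_rot: [0.693, 3.063, 0.0]
wrist_force: [1.4, 0.6, 1.1]
gripper_width: 0.087
grasp_force: 0.0
```

Emit:
{"method": "carry_out", "body": {
  "commands": [
    [0.02,0.03,-0.03,0,0,0,0.087],
    [0.02,0.03,-0.02,0,0,0,0.087],
    [0.02,0.03,0,0,0,0,0.087],
    [0,0,0,0,0,0,0.087],
    [0,0,0,0,0,0,0.087]
  ]
}}

```text
t: 12.2
tcp_pos: [0.5229, -0.1213, 0.2407]
eef_rot: [0.694, 3.063, -0.0]
wrist_force: [-0.4, -0.1, 0.1]
gripper_width: 0.0871
grasp_force: 0.0
```

Run:
```python
from h import *
from bench import robot
go(robot.state(),(.538,-.227,.2))
m=robot.camera_model("side");f=robot.grab_frame("side")[:,:,::-1];cv2.imwrite("pics/s5.png",f)
p,a,k=cen(masks(f)["y"],(300,270,380,370));print(p,a,plane(m,p,.040))
```

```text
t 12.2 tcp [ 0.5229 -0.1213  0.2407] axes [[-0.902, 0.431, 0.001], [0.431, 0.902, -0.0], [-0.001, 0.0, -1.0]] F [-0.4 -0.1  0.1] w 0.08709436798570859 g 0.0
shift [-0.0591 -0.0889  0.0408]
(340.35458167330677, 314.0597609561753) 251.0 [[ 0.54144188 -0.22741589  0.04      ]]
```

View pics/s5.png

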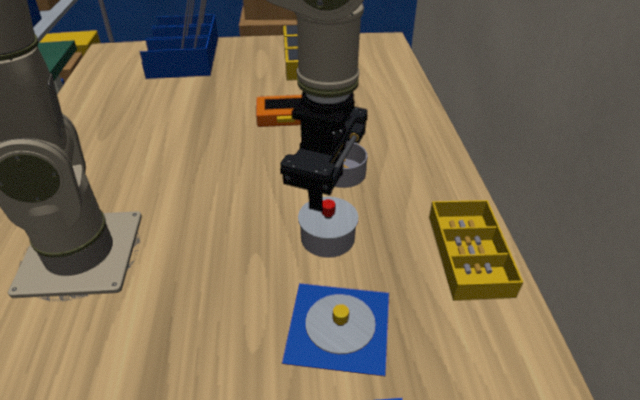

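The lid lies flat with its knob up at (340,314), centred on the mat, with the red lid (328,208) and the canister unmoved. The gripper is clear, at 0.24 m height.

```bash
python3 -c "
from bench import robot
print(robot.finish_job())"
```

```text
the job is handed in; nothing more can be done
None
```

The yellow-knobbed lid lies flat, knob up, on the blue mat, about 4 mm from its centre by the last camera measurement; the canister and red lid look unmoved, and I handed the job in at about 12 s (no verdict was returned).

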